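# Index a fraction collector and set its drop-head clearance

### The arm

A 7-joint arm with a two-finger parallel gripper is mounted at the origin on the work surface; the furniture and walls round the work are solid. World frame = base frame: x ahead of the robot, y to its left, z up, the work surface at z = 0. Lengths are in m, angles in degrees, forces in N, time in s.
With the tool pointing down it reaches from about 0.4 to 0.925 m from the base axis. Payload 4.1 kg.
Tool frame: the origin (TCP) lies midway between the tips of the shut fingers; the grasp point (between the pads) lies 19 mm behind it; z points along the fingers, x is the direction in which the jaws open and shut, and the axes are right-handed (so a half turn about z gives the same grasp; the last joint's range is limited). The gripper opens to 85 mm and grips with 20 to 120 N. Pads are 22 mm wide; open, the fingers measure 114 mm over their backs; the gripper's body (76 mm by 85 mm) begins 54 mm behind the grasp point. The pads swing forward as they close: fully open they stand 13 mm farther back than shut.
Start: joints at [71.505, 22.827, 2.584, 88.041, -1.071, 69.15, -2.905], TCP at [0.144, -0.634, 0.231] pointing down, gripper open.
Joint ranges: [-161.44, 161.44], [-28.35, 127.94], [-78.24, 83.42], [0, 140.83], [-78.03, 258.03], [13.02, 114.36], [-168.23, 168.23]. Speed limits (degrees/s): [147.25, 147.25, 180, 180, 180, 180, 180].

### API

Orientations are given as [roll, pitch, yaw] about the fixed x, y, z axes, in that order (R = Rz(yaw) Ry(pitch) Rx(roll)).
In Python, from bench import env, kin, telemetry, cams, regions_of gives the robot as it stands. Calls block until the motion is done:
- env.movep(position, orientation): joint-space move of the TCP to a pose.
- env.servo_line(position, rotation=None, vel=0.15): straight line of the TCP; rotation=None keeps the orientation; vel is the mean speed in m/s.
- env.movej(angles): joint-space move.
- env.set_gripper(opening, grip_force=None): finger opening in m; grip_force is the grip in N (None keeps the last); returns when the fingers have stopped.
- env.wait(seconds).
- kin.ik(position, orientation): joint angles nearest the present ones, or None.
- telemetry.read_state(): the state.
- cams.read_camera(name): name is "scene" or "top" or "wrist"; returns the picture (420x560x3 uint8, red, green, blue); there is no depth.
- cams.camera_params(name): a dict with "mtx" (3x3 intrinsics, pixels), "cam_to_world" (4x4, takes a point from camera to world coordinates); the wrist camera has in their place "mount" (4x4, takes a point from camera to tool coordinates, whose origin is the TCP and whose axes are the tool frame's). Camera axes: x right, y down, z forward; pixel columns grow to the right and rows downward; lengths in m; the calibration is good to about 2 mm. A picture is of the moment at which its call begins: read the wrist's pose just before it. camera_params takes no time and is no camera call.
A pose or a line that the arm cannot do raises env.PlanningError and nothing moves.
- env.close_job(): hands the job in, once; it reports no verdict.
Trained networks look in the newest picture that a camera, given by its name, has taken for a name from the list of things; names that differ only in an ending like _2 or _b are one class to them, and where a whole thing is asked for, a point or a joint stands for the part that bears it (a point fixed in the world has none). Each returns a list of dicts, best first, with "conf" (0 to 1); they miss things now and then, are a little off and sometimes report something else, mostly with a low value. They report only what shows in the picture. A call takes as long as a camera call.
- regions_of(camera, query): "region" (420x560 bool, what is visible of it) and "position" ([row, column] in pixels, amid what is visible of it).
The state is a dict: "time_s": time; "qpos": joint angles; "joint_velocities": joint speeds; "tau": joint torques, N m; "ee_pos": TCP position; "tool_rot": TCP orientation; "wrist_force": force on the tool from outside, world axes, zero at the start; "torque": the same for the moment, N m; "gripper_width": finger opening in m.
Only numpy, scipy, OpenCV 4.12 (cv2) and the standard library are available. Lean on these libraries where they do the work, as an engineer would, in place of code of your own. Each camera call takes 0.05 s, during which the arm holds its last target. There are 200 camera calls.

### The job

Bring the next tube of the hand-operated fraction collector under its drop head: swing the sprung index lever to its stop, once, and let go so that it springs back. Then turn the knurled thumbscrew on top of the drop head clockwise until the drip guard seats, back it off a quarter turn so that the tubes can pass under it, and finish still gripping the thumbscrew at that setting (the job ends while holding it). Do not touch the turntable or its tubes, and leave the other things on the bench where they are.

Things in the scene. Friction and masses are not known exactly. Their poses are not given: they have to be found in the camera images.
- collector: fixed fraction collector: white case 172 mm (its x) by 204 mm (its y, -88 to +116), top at 46 mm; on it a white turntable, 136 mm diameter, with 12 small open tubes (caps up to 90 mm high, out to 70 mm from the axis). Origin: on the bench, on the turntable's axis, also the lever's pivot; z up. The lever stands out to -y; a post at +y carries the arm of the drop head.
- lever_handle (a point): centre of the index lever's upright black handle, 14 mm diameter, from 66 to 104 mm above the bench; this point is 86 mm high and 145 mm from the turntable's axis. Its x axis points outward along the lever, z up. Below the handle are a steel stem (9 mm) and, from 53 mm down, the flat lever arm.
- index_lever (a joint): angle of the index lever, rad: 0 at rest (a return spring holds it there), grows as it swings clockwise seen from above, 0.574 at its stop. The push at the handle rises from about 1 to 3 N. After 0.02 to 0.08 rad its pawl carries the turntable along; when the lever springs home the pawl slips back over the ratchet.
- turntable (a joint): angle of the turntable in rad, clockwise from above positive; near 0 at the start, 0.524 (one of its twelve places) when the next tube stands under the drop head. Friction keeps it where it is.
- screw_grip (a point): point to grip the thumbscrew: on its vertical axis, 164 mm above the bench, half-way up its knurled steel head (32 mm diameter, from 151 to 175 mm). A neck (15 mm, 21 mm at its foot) stands below it on a flat scale plate (45 mm diameter, top at 135 mm) with a long tick every quarter turn. z up; a white line on top of the head points along -x.
- height_screw (a joint): angle of the thumbscrew, rad: grows as it is turned clockwise seen from above (lowers the drop head 12 mm a turn); 0 fully raised, 3.30 the hard stop where the drip guard seats. Starts 1.9 to 2.9 rad short of the stop. Light friction (0.06 N m); it stays where it is left, and the thumbscrew itself does not rise or sink.
- timer: white countdown timer, 60x66x21 mm, lying in front of the collector; origin under its centre. Leave alone.
- marker: felt marker, 133 mm long, 13 mm thick, lying in front of the collector; origin under its centre. Leave alone.
- beaker: clear beaker, 62 mm diameter, 78 mm high, at the left of the collector; origin under its centre. Leave alone.
- buffer_bottle: reagent bottle 45 mm wide, 90 mm high, at the left of the collector; origin under its centre. Leave alone.
- pipette: hand pipette lying at the right, 246x39x33 mm; origin under its centre. Leave alone.
- spare_bottle: reagent bottle 45 mm wide, 90 mm high, at the back right; origin under its centre. Leave alone.
- conical_tube: capped conical tube lying at the left near the robot, 114 mm long, 22 mm thick; origin under its centre. Leave alone.
- guard_rim (a point): centre of the underside of the drop head's white drip guard (15 mm diameter), on the thumbscrew's axis, at x = 0, y = +46 mm in the collector's frame, over the tube ring; 86 to 88 mm high at the start, 82.5 when seated on the tube. It hangs under an aluminium arm whose top is at 132 mm (post and all 135).

How it is judged (in metres and radians):
On the way, in this order (a step that is already met when the one before it is completed fails the run):
1. the index lever is swung to its stop (value of joint index_lever above 0.53 rad), for 0.05 s.
2. the lever is let go and has sprung back to rest, and the next tube stands under the drop head (value of joint index_lever below 0.05 rad and contact force between each of the arm, the fingers and index_lever below 0.1 N and value of joint turntable between 0.45 and 0.6 rad), for 0.2 s.
3. the thumbscrew is turned clockwise until it seats (value of joint height_screw above 3.22 rad), for 0.1 s.
At the end, for the whole second after the job is handed in: the thumbscrew is at rest a quarter turn (1.57 +- 0.35 rad) back from its seat, still gripped: fingers press on it with over 5 N, grasp point within 30 mm of the middle of its head; the turntable is one place on (0.45 to 0.60 rad), the lever home (under 0.05 rad) (value of joint height_screw between 1.38 and 2.08 rad and velocity of joint height_screw between -0.1 and 0.1 rad/s and contact force between the fingers and height_screw above 5 N and distance between the grasp point and screw_grip below 0.03 m and value of joint turntable between 0.45 and 0.6 rad and value of joint index_lever below 0.05 rad); the arm keeps its last pose, push and grip.
It fails at once if the turntable or a tube is touched (contact force between any of the arm, the fingers and turntable above 0.5 N).
It fails at once if the turntable is indexed more than one place (value of joint turntable above 0.75 rad).
It fails at once if another thing on the bench is shifted by more than 30 mm (distance of any of timer, marker, beaker, buffer_bottle, pipette, spare_bottle, conical_tube from where it was at the start of the episode above 0.03 m).
It also fails if it takes over 64 s, if anything falls off the work surface, if the arm or the gripper's body presses on something with over 40 N, if the wrist force passes 120 N, or if a joint passes its speed limit or range.

## Working session

There is one attempt and no reset: what is moved stays moved. The work goes in short steps, each a Python script; the robot and the scene stay as the last script left them, time stands still between calls to the robot, and variables do not carry over. Pictures are saved under pics/ and viewed, about 8 in all and at most 12, crops included, and the job is handed in when it is done.

```bash
mkdir -p pics; ls; python3 - <<'E'
from bench import env, kin, telemetry, cams, regions_of
import cv2,numpy as np
for c in ("scene","top"):
    im=cams.read_camera(c); cv2.imwrite(f"pics/{c}0.png",im[:,:,::-1])
    p=cams.camera_params(c); print(c,np.round(p["mtx"],1).tolist(),np.round(p["cam_to_world"],4).tolist())
    for q in ("collector","lever_handle","screw_grip","guard_rim","index_lever","height_screw","turntable","timer","marker","beaker","buffer_bottle","pipette","spare_bottle","conical_tube"):
        r=regions_of(c,q)
        print(q,[(round(d["conf"],2),np.round(d["position"]).tolist(),int(d["region"].sum())) for d in r[:2]])
print(cams.camera_params("wrist"))
s=telemetry.read_state();print(s)
E
```

```text
pics
scene [[407.2, 0.0, 282.0], [0.0, 407.2, 207.9], [0.0, 0.0, 1.0]] [[-0.7874, -0.3286, 0.5215, 0.0396], [-0.6161, 0.4452, -0.6498, 0.6133], [-0.0187, -0.833, -0.553, 0.6249], [0.0, 0.0, 0.0, 1.0]]
collector [(0.58, [230.0, 274.0], 4628)]
lever_handle [(0.79, [193.0, 295.0], 148)]
screw_grip [(0.72, [193.0, 263.0], 221)]
guard_rim []
index_lever [(0.51, [193.0, 291.0], 189)]
height_screw [(0.58, [192.0, 268.0], 195)]
turntable [(0.67, [220.0, 284.0], 1210)]
timer [(0.78, [275.0, 324.0], 701), (0.63, [272.0, 228.0], 1201)]
marker [(0.72, [248.0, 334.0], 198)]
beaker [(0.97, [268.0, 229.0], 1183), (0.61, [232.0, 277.0], 4635)]
buffer_bottle [(0.82, [278.0, 265.0], 803)]
pipette [(0.66, [199.0, 355.0], 576), (0.54, [192.0, 264.0], 214)]
spare_bottle [(0.79, [163.0, 310.0], 383)]
conical_tube [(0.71, [161.0, 313.0], 407), (0.57, [345.0, 253.0], 478)]
top [[408.8, 0.0, 276.7], [0.0, 408.8, 205.0], [0.0, 0.0, 1.0]] [[-0.0067, -0.9888, 0.1489, 0.3655], [-0.9997, 0.0031, -0.0242, 0.0026], [0.0235, -0.149, -0.9886, 1.2038], [0.0, 0.0, 0.0, 1.0]]
collector [(0.75, [207.0, 263.0], 4275)]
lev
[... 1170 characters left out ...]
000e+00]])}
{'time_s': 1.5, 'qpos': array([71.50529194, 22.82735286,  2.58356034, 88.0407861 , -1.07117936,
       69.151424  , -2.90649078]), 'joint_velocities': array([ 0.13181728, -0.03690505, -0.0527962 , -0.07080568, -0.01057886,
        0.03810621,  0.02792777]), 'tau': array([ 1.79724975e-04, -4.75006378e+01,  1.36293501e+00, -2.54513705e+01,
        1.15110588e-02,  9.00221967e-04, -3.88305367e-06]), 'ee_pos': array([ 0.14429327, -0.63380816,  0.23133777]), 'tool_rot': array([ 1.79999283e+02, -4.64346042e-03, -7.71744269e+01]), 'wrist_force': array([-0.23961525, -0.07306384, -0.20455715]), 'torque': array([-0.04004097,  0.01116116, -0.01828783]), 'gripper_width': 0.08541690209961603}
```

```bash
python3 - <<'E'
import cv2,numpy as np
a=cv2.imread("pics/scene0.png")[130:310,190:400];b=cv2.imread("pics/top0.png")[120:300,180:410]
cv2.imwrite("pics/a.png",np.vstack([np.pad(cv2.resize(a[20:170],None,fx=3,fy=3,interpolation=cv2.INTER_CUBIC),((0,0),(0,0),(0,0)))]))
cv2.imwrite("pics/b.png",cv2.resize(b,None,fx=3.3,fy=3.3,interpolation=cv2.INTER_CUBIC))
E
```

```text
(no output)
```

View pics/a.png

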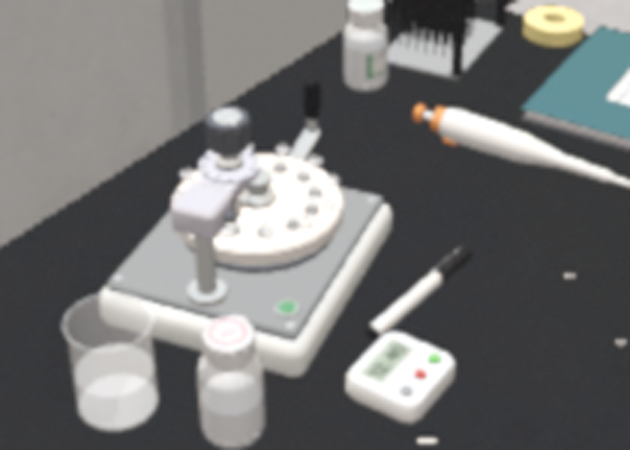

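View pics/b.png

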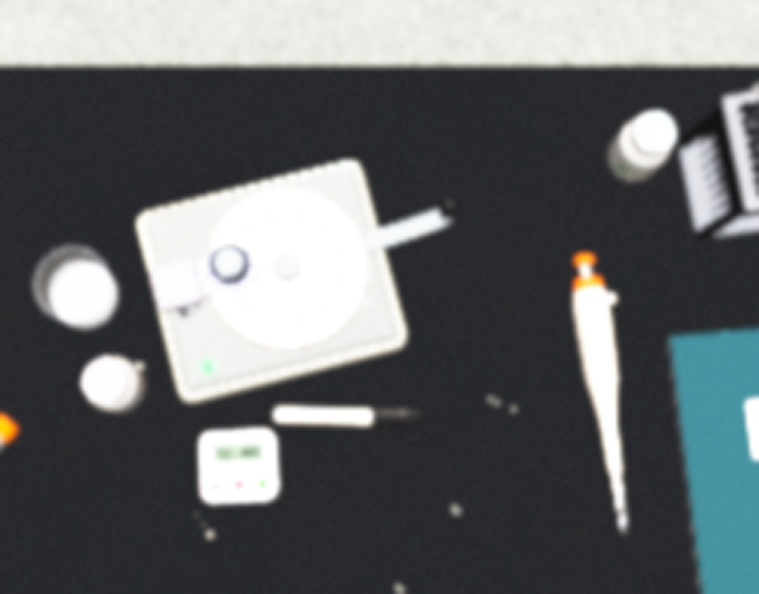

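```bash
cat > h.py <<'E'
from bench import env, kin, telemetry, cams, regions_of
import numpy as np, cv2
from scipy.spatial.transform import Rotation as R
def cam(c):
    p=cams.camera_params(c)
    if c!="wrist": return p["mtx"],p["cam_to_world"]
    s=telemetry.read_state(); T=np.eye(4); T[:3,:3]=R.from_euler("xyz",s["tool_rot"],degrees=True).as_matrix(); T[:3,3]=s["ee_pos"]
    return p["mtx"],T@p["mount"]
def ray(K,T,u,v):
    d=T[:3,:3]@np.linalg.solve(K,[u,v,1]); return T[:3,3],d/np.linalg.norm(d)
def atz(K,T,u,v,z):
    o,d=ray(K,T,u,v); return o+d*(z-o[2])/d[2]
def proj(K,T,p):
    q=T[:3,:3].T@(np.asarray(p)-T[:3,3]); q=K@q; return q[:2]/q[2]
E
python3 - <<'E'
from h import *
t=cam("top");s=cam("scene")
def tri(a,b):
    (o1,d1),(o2,d2)=ray(*t,*a),ray(*s,*b)
    k=np.linalg.lstsq(np.c_[d1,-d2],o2-o1,rcond=None)[0]; p,q=o1+k[0]*d1,o2+k[1]*d2
    return np.round((p+q)/2,4),round(np.linalg.norm(p-q),4)
print("screw",tri((249.7,199.7),(266.3,193.3)), atz(*t,249.7,199.7,.17))
print("handle",tri((315.2,183),(294,183.3)), atz(*t,315.2,183,.1), atz(*s,294,183.3,.086))
print("axis", atz(*t,267,201,.085))
# case corners at top z=.046 (left-top, right-top, right-bot, left-bot)
for u,v in ((136,215),(358,159),(408,342),(185,404)): print(atz(*t,180+u/3.3,120+v/3.3,.043))
for n,u,v,z in(("wall",400,68,0),("rackL",690,180,.1),("beaker",75,285,.05),("marker",345,415,.01),("timer",238,467,.02)): print(n,atz(*t,180+u/3.3,120+v/3.3,z))
E
```

```text
screw (array([0.5365, 0.0467, 0.1641]), np.float64(0.0007)) [0.53517583 0.04627141 0.17      ]
handle (array([ 0.5961, -0.1331,  0.0845]), np.float64(0.0)) [ 0.59285863 -0.13117887  0.1       ] [ 0.5944736  -0.13092697  0.086     ]
axis [0.54534094 0.00196894 0.085     ]
[0.59877418 0.13382861 0.043     ]
[ 0.64876868 -0.06095401  0.043     ]
[ 0.4862795  -0.10250372  0.043     ]
[0.43374938 0.0897557  0.043     ]
wall [ 0.74561645 -0.10319151  0.        ]
rackL [ 0.61644891 -0.33768476  0.1       ]
beaker [0.53606307 0.18458108 0.05      ]
marker [ 0.42525761 -0.04873232  0.01      ]
timer [0.38028104 0.04511121 0.02      ]
```

```bash
python3 - <<'E'
from h import *
s=telemetry.read_state()
for p,y in (((.595,-.132,.27),20),((.595,-.132,.07),20),((.514,-.14,.07),-13),((.535,.046,.147),160),((.535,.046,.147),150),((.535,.046,.147),60),((.535,.046,.147),-40),((.535,.046,.147),-60)):
    q=kin.ik(p,[180,0,y]); print(p,y,None if q is None else np.round(q,1))
env.movep([.52,-.18,.30],[180,0,20])
env.movep([.56,-.12,.26],[180,0,20])
K,T=cam("wrist"); im=cams.read_camera("wrist"); cv2.imwrite("pics/w0.png",im[:,:,::-1])
for n in ("lever_handle","screw_grip"):
    print(n,[(d["conf"],d["position"],d["region"].sum()) for d in regions_of("wrist",n)[:2]])
print(proj(K,T,(.595,-.132,.104)),proj(K,T,(.535,.046,.175)),proj(K,T,(.545,.002,.085)))
np.savez("w0.npz",K=K,T=T);print(telemetry.read_state()["time_s"])
E
```

```text
(0.595, -0.132, 0.27) 20 [ 36.   20.1 -35.9  90.1  12.1  73.7  18.3]
(0.595, -0.132, 0.07) 20 [ 34.3  31.6 -34.3 101.8  21.6  53.3  10.8]
(0.514, -0.14, 0.07) -13 [ 34.   23.5 -28.5 112.5  15.   47.5 -15.7]
(0.535, 0.046, 0.147) 160 [ 41.8  28.9 -66.1 107.7  29.7  63.1 124.2]
(0.535, 0.046, 0.147) 150 [ 41.8  28.9 -66.1 107.7  29.7  63.1 114.2]
(0.535, 0.046, 0.147) 60 [ 33.5  23.3 -53.2 107.9  21.6  59.5  31.2]
(0.535, 0.046, 0.147) -40 [ 29.2  21.5 -47.4 108.   18.5  58.4 -66. ]
(0.535, 0.046, 0.147) -60 [ 27.4  20.9 -45.  108.   17.3  58.1 -85. ]
lever_handle [(0.56, [170.0, 303.4], np.int64(1146))]
screw_grip []
[305.69773252 208.75994243] [333.93535415 -51.84428316] [307.63385747  51.16058104]
4.2
```

View pics/w0.png

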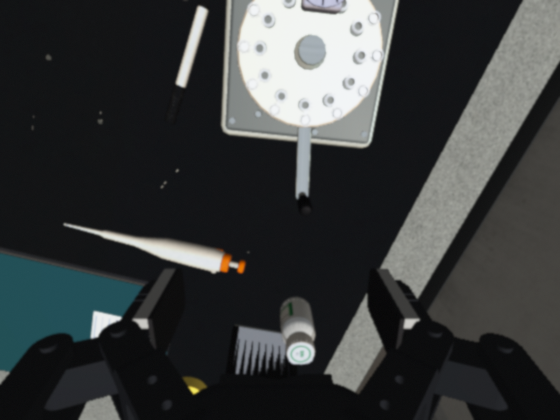

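```bash
python3 - <<'E'
from h import *
d=np.load("w0.npz");K,T=d["K"],d["T"]
for z in(.086,.104): print(proj(K,T,(.595,-.132,z)))
print("h",atz(K,T,304.5,203,.086),"hub",atz(K,T,311,50,.09))
im=cv2.imread("pics/w0.png")[180:225,280:330]; cv2.imwrite("pics/c.png",cv2.resize(im,None,fx=8,fy=8,interpolation=cv2.INTER_CUBIC))
E
```

```text
[304.20219208 202.88459196]
[305.69773252 208.75994243]
h [ 0.59533646 -0.13201123  0.086     ] hub [0.54721384 0.00319847 0.09      ]
```

View pics/c.png

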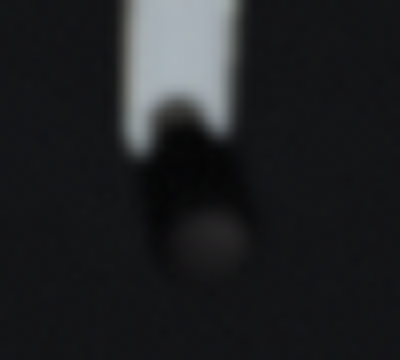

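```bash
cat >> h.py <<'E'
AX=np.array([.546,.0025]); A0=np.radians(-69.8)
def arc(phi,z=.068,vel=.12,r=.1435):
    a=A0-np.radians(phi)
    env.servo_line([*(AX+r*np.array([np.cos(a),np.sin(a)])),z],[180,0,20.2-phi],vel=vel)
    s=telemetry.read_state(); return s,np.dot(s["wrist_force"][:2],[-np.sin(a),np.cos(a)])
E
python3 - <<'E'
from h import *
env.set_gripper(.045)
arc(0,.13,.2); s,f=arc(0,.068,.1); print(s["time_s"],f,s["wrist_force"],s["gripper_width"])
for p in (8,16,24,31): s,f=arc(p); print(p,round(f,2),s["wrist_force"].round(2))
while p<46:
    p+=1.5; s,f=arc(p,vel=.05); print(p,round(f,2),s["wrist_force"].round(2))
    if abs(f)>7: break
env.wait(.1)
s=telemetry.read_state();print(s["time_s"],s["wrist_force"])
cv2.imwrite("pics/t1.png",cams.read_camera("top")[:,:,::-1])
E
```

```text
6.2667 -0.8762805166182308 [-0.9569346   0.06312204 -0.16600409] 0.0449383592184651
8 1.28 [1.25 0.26 0.14]
16 1.36 [1.32 0.57 0.26]
24 0.54 [ 0.54 -0.07 -1.06]
31 2.76 [2.82 0.08 0.45]
32.5 2.71 [2.9  0.58 0.42]
34.0 2.22 [ 2.26 -0.08 -0.67]
35.5 2.41 [2.55 0.19 0.45]
37.0 2.19 [ 2.6   1.04 -0.66]
38.5 2.41 [2.71 0.5  0.4 ]
40.0 5.05 [ 5.52  0.41 -2.42]
41.5 10.87 [11.1  -1.45 -6.63]
9.3667 [ 9.02924505 -2.00673857 -7.0641526 ]
```

```bash
python3 - <<'E'
from h import *
for p in (30,15,0): s,f=arc(p,vel=.15); print(p,round(f,2))
env.wait(.4)
s=telemetry.read_state();print(s["time_s"],s["wrist_force"])
s,f=arc(0,.2,.15); env.movep([.53,-.06,.28],[180,0,70]); 
K,T=cam("wrist"); im=cams.read_camera("wrist"); cv2.imwrite("pics/w1.png",im[:,:,::-1]); np.savez("w1.npz",K=K,T=T)
for n in ("screw_grip","lever_handle"): print(n,[(round(d["conf"],2),d["position"],d["region"].sum()) for d in regions_of("wrist",n)[:2]])
print(proj(K,T,(.5352,.0465,.175)),proj(K,T,(.5955,-.132,.104)),telemetry.read_state()["time_s"])
E
```

```text
30 1.83
15 1.92
0 -0.11
10.9833 [-0.00927989  0.46408456 -0.2823963 ]
screw_grip [(0.74, [164.0, 405.9], np.int64(1614)), (0.32, [168.1, 331.1], np.int64(10446))]
lever_handle [(0.91, [227.2, 254.5], np.int64(826)), (0.55, [301.6, 148.6], np.int64(854))]
[408.39476629 164.5120483 ] [236.37250525 256.33139109] 12.95
```

View pics/w1.png

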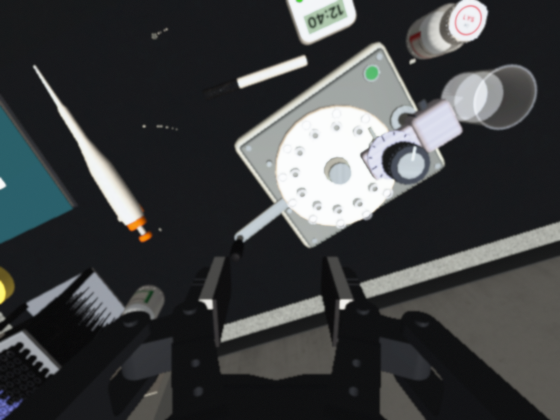

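```bash
python3 - <<'E'
from h import *
im=cv2.imread("pics/w1.png"); a=im[130:200,360:440];b=im[215:285,200:280]
cv2.imwrite("pics/d.png",cv2.resize(np.hstack([a,b]),None,fx=5,fy=5,interpolation=cv2.INTER_CUBIC))
E
```

```text
(no output)
```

View pics/d.png

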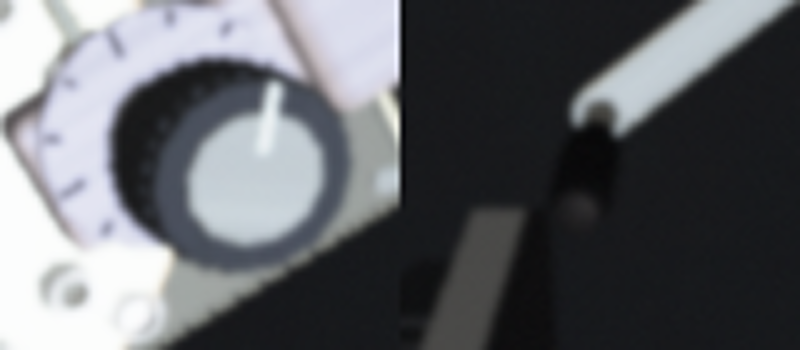

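```bash
python3 - <<'E'
from h import *
d=np.load("w1.npz");K,T=d["K"],d["T"]
c=atz(K,T,410.6,165.6,.175); l=atz(K,T,360+275/5,130+85/5,.175); print(c,np.degrees(np.arctan2(*(l-c)[1::-1])))
print(atz(K,T,236,257.4,.104))
print(np.round(kin.ik([.5355,.0465,.2],[180,0,155]),1),np.round(kin.ik([.5355,.0465,.146],[180,0,155]),1))
E
```

```text
[0.53663862 0.04792601 0.175     ] 154.3345180673353
[ 0.59658385 -0.13289221  0.104     ]
[ 40.2  22.2 -62.  104.5  21.4  66.2 126.1] [ 38.   26.1 -60.  107.8  25.8  61.1 122.5]
```

```bash
python3 - <<'E'
from h import *
env.set_gripper(.07)
env.movep([.536,.047,.22],[180,0,155]); env.servo_line([.536,.047,.147],vel=.12); env.wait(.2)
s=telemetry.read_state(); b=s["torque"]; print(s["time_s"],s["wrist_force"].round(2),b.round(3),s["qpos"].round(1),s["tool_rot"])
env.set_gripper(.0,30); env.wait(.3)
s=telemetry.read_state(); print(s["gripper_width"],s["wrist_force"].round(2),s["torque"].round(3),s["ee_pos"].round(4))
q=np.array(s["qpos"])
q0=q[6]
for i in range(3):
    q[6]-=10; env.movej(q); s=telemetry.read_state(); print(q0-q[6],s["time_s"],s["wrist_force"].round(2),s["torque"].round(3),s["gripper_width"])
np.save("q.npy",q)
E
```

```text
15.3167 [0.02 0.67 0.36] [-0.042 -0.035 -0.04 ] [ 37.5  25.7 -59.3 107.6  25.3  61.  122.9] [1.79963018e+02 8.58278458e-02 1.54988326e+02]
0.030911271227794794 [-2.26 -0.68  5.28] [-0.117  0.425  0.024] [0.536  0.047  0.1473]
10.0 16.3417 [-1.74  0.41  4.53] [-0.007  0.408 -0.041] 0.030765991244429136
20.0 16.6333 [-2.87  0.55  5.03] [ 0.081  0.558 -0.061] 0.030733377030066702
30.0 16.925 [-3.04  0.98  5.67] [ 0.089  0.664 -0.103] 0.03062335557428962
```

```bash
python3 - <<'E'
from h import *
q=np.load("q.npy");q0=q[6]+30
def go(d):
    q[6]=q0-d; env.movej(q); s=telemetry.read_state(); print(round(d,1),round(s["time_s"],1),s["wrist_force"].round(1),s["torque"].round(3),round(s["gripper_width"],4)); return s["torque"][2]
for d in (50,70,90,110,125,135): t=go(d)
base=t
while d<180:
    d+=3; t=go(d)
    if abs(t-base)>.25: break
np.save("q.npy",q); print(q[6])
cv2.imwrite("pics/w2.png",cams.read_camera("wrist")[:,:,::-1])
E
```

```text
50 17.4 [-3.1  0.4  6. ] [ 0.194  0.756 -0.016] 0.0305
70 17.8 [-3.1  0.7  4.3] [ 0.292  0.719 -0.078] 0.0308
90 18.2 [-2.9  3.1  5. ] [ 0.82   0.761 -0.052] 0.0308
110 18.6 [-3.1  4.7  3.5] [ 0.91   0.629 -0.029] 0.0305
125 19.0 [-2.9  4.5  3.4] [ 0.943  0.528 -0.047] 0.0307
135 19.3 [-2.   4.3  2.5] [ 1.001  0.456 -0.084] 0.0306
138 19.5 [-1.3  5.3  2. ] [ 1.017  0.45  -0.072] 0.0307
141 19.8 [-1.8  4.4  1.7] [ 1.051  0.409 -0.038] 0.0308
144 20.0 [-0.6  5.   2. ] [ 1.016  0.365 -0.062] 0.0307
147 20.3 [-2.5  4.4  1.5] [ 1.049  0.352 -0.096] 0.0307
150 20.5 [-1.9  5.1  1.5] [ 1.002  0.367 -0.013] 0.0308
153 20.8 [-1.   6.3  1.9] [ 1.129  0.154 -0.023] 0.0305
156 21.0 [0.5 5.2 1. ] [1.062 0.024 0.238] 0.0308
-33.06810337856679
```

```bash
python3 - <<'E'
from h import *
q=np.load("q.npy");q0=q[6]+156
def go(d):
    q[6]=q0-d; env.movej(q); env.wait(.25); s=telemetry.read_state(); print(round(d,1),round(s["time_s"],1),s["wrist_force"].round(1),s["torque"].round(3),round(s["gripper_width"],4))
go(158); go(160); go(110); go(63)
s=telemetry.read_state(); print(s["tool_rot"],s["ee_pos"]); np.save("q.npy",q)
for c in ("scene","top","wrist"): cv2.imwrite(f"pics/{c}3.png",cams.read_camera(c)[:,:,::-1])
a=cv2.imread("pics/wrist3.png"); w=cv2.imread("pics/scene3.png")[140:260,210:350]
cv2.imwrite("pics/e.png",np.hstack([cv2.resize(a[200:420,130:430],(400,293)),cv2.resize(w,(400,293))]))
E
```

```text
158 21.6 [ 0.8  4.5 -0.7] [ 0.971 -0.244  0.049] 0.0308
160 22.1 [2.  2.4 0.5] [ 0.644 -0.44   0.254] 0.0304
110 23.2 [ 5.4  3.2 -3.5] [ 0.764 -1.009  0.096] 0.0304
63 24.2 [ 5.6  5.  -3.8] [ 1.15  -1.241  0.07 ] 0.0309
[ 1.79774138e+02 -1.37210215e-01  9.20065505e+01] [0.53766932 0.04796094 0.14737773]
```

View pics/e.png

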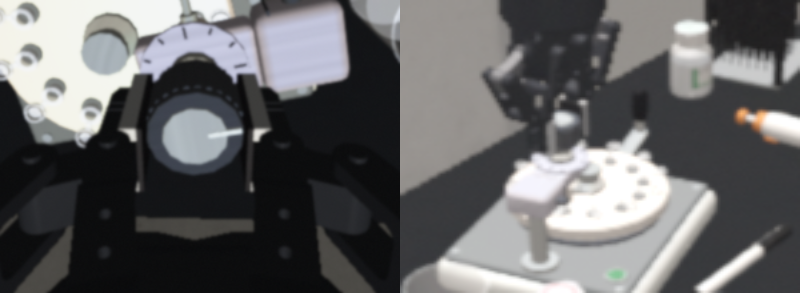

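```bash
python3 - <<'E'
from h import *
s=telemetry.read_state(); print(s["time_s"],s["gripper_width"],abs(s["joint_velocities"]).max())
env.close_job()
E
```

```text
24.3667 0.0310016626778868 0.11741354358373113
the job is handed in; nothing more can be done
```

I swung the lever to its stop once and let it spring back. I then seated the thumbscrew, backed it off about a quarter turn, and handed the job in at 24.4 s with the screw still gripped. The hand-in gives no verdict.

- **Lever:** The push on the handle jumped from 2.4 N to 11 N about where the stop should be. I then followed the lever back. The side force at home was about 0 N, and a close picture put the handle within about 2 mm of where it started.
- **Thumbscrew:** I gripped it with 30 N and turned it clockwise. The torque rose at about 153–156°, and the grip then slipped about 9° on the head. By the white line, the screw reached about 3.34 rad, which agrees with the stop at 3.30.
- **Back-off:** The white line in the last wrist picture gives about 1.65 rad, inside the 1.38–2.08 window. The jaws were at 31 mm on the 32 mm head.
- **Disagreements:** The torque readings at the stop were uneven (0.24, 0.05, then 0.25 N m). I put this down to the grip slipping.
- **Not checked:** I did not measure the turntable angle. I am relying on the full lever stroke, since its twelve places look alike in the pictures. I also did not re-measure the positions of the other things on the bench.

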